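# Hold a contactor in the corner of a locating jig

### The job

Stand the loose steel stop pin fully down in the bore of the jig, then set the contactor upright on the jig's base plate in the corner close to fence and pin, one of its narrow 45 mm sides (under a row of terminals) towards the blue fence and one of its long sides towards the pin, and let go of it. Then, with one diagonal push, towards the fence and down, on the upper edge that faces away from the fence, press it firmly and squarely against the fence and down on the plate at once, snug beside the pin, and finish while still holding that push. Leave the multimeter, the relay pod and the screwdriver alone.

Things in the scene. Friction and masses are not known exactly. Their poses are not given: they have to be found in the camera images.
- jig: locating jig fixed to the bench; origin at the centre of its underside, z up. Dark steel foot plate 150 x 150 x 4 mm, on it a white plastic base plate 130 x 130 mm (x, y -65 to 65 mm) whose top lies 22 mm above the origin. +x runs square to the blue fence and into it (to the robot's right and ahead); +y runs along the fence towards the bore's end
- base_plate: the jig's white, slippery plastic base plate (friction about 0.2), 130 x 130 x 18 mm; origin at the centre of its underside, 4 mm above the jig's; axes as the jig's. A 45 degree push with a flat fingertip on the contactor's upper edge (50 mm high, 31 mm from its centre) slides it home without tipping; 10 to 20 N hold it well
- fence: blue fence bar of the jig, 14 mm thick (x), 124 mm long (y), 26 mm high, standing on the base plate; two screw heads add 4 mm, 45 mm either side of its middle; origin at the centre of its underside, axes as the jig's. Its working face lies at jig x = 45 mm
- bore (a point): centre of the mouth of the round bore in the base plate, at jig (12, 45, 22) mm: 17 mm wide with a small chamfer, 15 mm deep, dark bottom
- home (a point): where the contactor's origin comes to lie when it stands on the plate and touches both fence and pin: jig (14, 14.5, 22) mm; axes as the jig's
- stop_pin: plain round steel pin, 16 mm diameter, 44 mm long, 70 g, standing upright on the bench at the start, chamfered foot; origin at the centre of its lower end, z up along it. Seated in the bore its top stands 29 mm above the plate
- contactor: grey and black three pole contactor, upright, about 0.32 kg; origin at the centre of its underside. Body 62 mm (x) by 45 mm (y) by 50 mm high; a black block 20 mm (x) by 46 mm (y) crosses the middle of its top up to 62 mm. Gripped across y between 30 and 50 mm over its underside, the fingers clear fence and pin. Its x or -x may face the fence
- multimeter: yellow and black multimeter lying behind the jig, 142 x 69 x 42 mm; leave alone
- relay_pod: small black relay pod with a green top, 34 x 50 x 26 mm; leave alone
- screwdriver: small screwdriver with a yellow and black handle, 144 mm long, lying; leave alone

How it is judged:
On the way, in this order (a step that is already met when the one before it is completed fails the run):
1. the stop pin stands fully down in the bore, let go (horizontal distance between stop_pin and bore below 0.003 m and z of stop_pin in the frame of jig below 0.01 m and angle between stop_pin's own z axis and vertical below 0.1 rad and contact force between the fingers and stop_pin below 0.1 N), for 0.2 s.
2. the contactor stands upright on the base plate, within 20 mm of its home corner, let go (z of contactor in the frame of home between -0.003 and 0.002 m and angle between contactor's own z axis and vertical below 0.05 rad and horizontal distance between contactor and home below 0.02 m and contact force between the fingers and contactor below 0.1 N and linear speed of contactor below 0.02 m/s), for 0.2 s.
At the end, for the whole second after the job is handed in: Pin upright in the bore, within 3 mm of its centre and bottom. Contactor upright and at rest on the plate, within 3 mm of touching fence and pin, square within 0.05 rad; the robot still pushes it (over 4 N), and it bears on the fence with over 2 N and on the plate with over 7 N (horizontal distance between stop_pin and bore below 0.003 m and z of stop_pin in the frame of jig below 0.01 m and angle between stop_pin's own z axis and vertical below 0.1 rad and z of contactor in the frame of home between -0.003 and 0.002 m and angle between contactor's own z axis and vertical below 0.05 rad and x of contactor in the frame of home between -0.003 and 0.003 m and y of contactor in the frame of home between -0.003 and 0.003 m and angle between the x axis of contactor and the x axis of jig, either way round below 0.05 rad and contact force between contactor and fence above 2 N and contact force between contactor and base_plate above 7 N and contact force between any of the fingers, the arm and contactor above 4 N and linear speed of contactor below 0.01 m/s); the arm keeps its last pose, push and grip.
It fails at once if the multimeter is moved more than 20 mm (distance of multimeter from where it was at the start of the episode above 0.02 m).
It fails at once if the relay pod is moved more than 20 mm (distance of relay_pod from where it was at the start of the episode above 0.02 m).
It fails at once if the screwdriver is moved more than 20 mm (distance of screwdriver from where it was at the start of the episode above 0.02 m).
It fails at once if the contactor is tipped over (angle between contactor's own z axis and vertical above 0.5 rad).
It also fails if it takes over 70 s, if anything falls off the work surface, if the arm or the gripper's body presses on something with over 40 N, if the wrist force passes 120 N, or if a joint passes its speed limit or range.

### The arm

A 6-joint arm with a two-finger parallel gripper is mounted at the origin on a cart in front of the work surface, level with it; the furniture and walls round the work are solid. World frame = base frame: x ahead of the robot, y to its left, z up, the work surface at z = 0. Lengths are in m, angles in rad, forces in N, time in s.
With the tool pointing down it reaches from about 0.325 to 0.775 m from the base axis. Payload 5.5 kg.
Tool frame: the origin (TCP) lies between the finger pads; the fingertips stand 17 mm ahead of it and the grasp point (between the pads) lies 2 mm behind it; z points along the fingers, y is the line along which they close (so a half turn about z gives the same grasp; the last joint's range is limited). The gripper opens to 85 mm and grips with 20 to 120 N. Pads are 22 mm wide; open, the fingers measure 114 mm over their backs; the gripper's body (76 mm by 85 mm) begins 54 mm behind the grasp point. The pads swing forward as they close: fully open they stand 13 mm farther back than shut.
Start: joints at [1.209, 0.091, 1.231, -0, 1.82, -0.057], TCP at [0.18, 0.572, 0.248] pointing down, gripper open.
Joint ranges: [-2.87, 2.87], [-0.86, 2.18], [0.17, 2.46], [-1.51, 4.65], [0.06, 2.69], [-2.65, 2.65]. Speed limits (rad/s): [2.57, 2.57, 3.01, 3.14, 3.14, 3.14].

### API

Orientations are given as [roll, pitch, yaw] about the fixed x, y, z axes, in that order (R = Rz(yaw) Ry(pitch) Rx(roll)).
In Python, from rig import ctrl, get_image, camera_model gives the robot as it stands.
- The arm moves only by the tool jog_arm, never from a script. Its argument "moves" is a list of rows, each an object of numbers: "x", "y", "z": the shift along the tool's x, y, z in m; "wx", "wy", "wz": the turn, a rotation vector about the tool's x, y, z in degrees. A call has 1 to 12 rows; each row is the pose to reach, as a shift and turn from the pose commanded when the call began, along the tool's axes at that moment; what a row does not reach only later rows make up. A row lasts 1/10 s, in which the tool goes at most 50 mm and 8.59 degrees, less where a joint would pass 70% of its speed; a pose out of reach is approached as far as the arm can. A call with a gripper value outside its range is refused whole. "hand" is the finger opening in m, from 0 to 0.0854, set as the call begins (left out, the last holds). The fingers move at their own pace and stop on an object; the grip force is fixed at half the most. Time passes only in rows, so rows that repeat a pose let the fingers close. It gives the time, the measured TCP pose, the force, the opening and the grip force at its end, in the units of the state.
- ctrl.get_obs(): the state, without advancing time (a new reading comes with each control period).
- get_image(name): name is "side" or "top"; returns the picture (420x560x3 uint8, blue, green, red); there is no depth.
- camera_model(name): a dict with "camera_matrix" (3x3 intrinsics, pixels), "rvec" (rotation vector, rad) and "tvec" (3), from world to camera coordinates, as OpenCV has them. Camera axes: x right, y down, z forward; pixel columns grow to the right and rows downward; lengths in m; the calibration is good to about 2 mm. A picture is of the moment at which its call begins. camera_model takes no time and is no camera call.
- ctrl.finish_job(): hands the job in; it is judged then, once.
The state is a dict: "time": time; "joint_pos": joint angles; "dq": joint speeds; "joint_torque": joint torques, N m; "tcp_pos": TCP position; "ee_rot": TCP orientation; "force": force on the tool from outside, world axes, zero at the start; "torque": the same for the moment, N m; "width": opening from 0.0 (shut) to 1.0 (fully open); "grasp_force": force on a finger pad.
Only numpy, scipy, OpenCV 4.12 (cv2) and the standard library are available. Lean on these libraries where they do the work, as an engineer would, in place of code of your own. Each camera call takes 0.05 s, during which the arm holds its last target. There are 200 camera calls.

## Working session

There is one attempt and no reset: what is moved stays moved. The work goes in short steps, Python scripts to look and compute and a tool call to move; the robot and the scene stay as the last step left them, time stands still between calls to the robot, and variables do not carry over. Pictures are saved under pics/ and viewed, at most 10 in all, crops included, and the job is handed in when it is done.

Besides the shell and the picture viewer there is one more tool, called after "Emit:" by a JSON object that holds its "name" and its "arguments", one argument or row to a line. jog_arm: Moves the arm, as the interface text tells. Its arguments: {"type":"object","properties":{"moves":{"type":"array","items":{"type":"object","properties":{"x":{"type":"number"},"y":{"type":"number"},"z":{"type":"number"},"wx":{"type":"number"},"wy":{"type":"number"},"wz":{"type":"number"}}}},"hand":{"type":"number"}},"required":["moves"]}

```bash
mkdir -p pics; ls; python3 - <<'E'
from rig import ctrl,get_image,camera_model
import cv2,numpy as np
for n in("top","side"):
    cv2.imwrite(f"pics/{n}0.png",get_image(n)); m=camera_model(n)
    R=cv2.Rodrigues(np.array(m["rvec"]))[0]; print(n,np.round(m["camera_matrix"],1).tolist(),np.round(-R.T@np.array(m["tvec"]).ravel(),3),np.round(R,2).tolist())
o=ctrl.get_obs();print({k:np.round(v,3).tolist() for k,v in o.items()})
E
```

```text
pics
top [[449.9, 0.0, 280.0], [0.0, 449.9, 214.6], [0.0, 0.0, 1.0]] [ 0.4   -0.082  1.119] [[0.0, -1.0, 0.01], [-0.99, -0.0, -0.14], [0.14, -0.01, -0.99]]
side [[518.5, 0.0, 276.0], [0.0, 518.5, 204.9], [0.0, 0.0, 1.0]] [0.887 0.798 0.9  ] [[-0.93, 0.37, -0.02], [0.25, 0.6, -0.76], [-0.27, -0.71, -0.65]]
{'time': 0.1, 'joint_pos': [1.209, 0.092, 1.232, 0.0, 1.82, -0.057], 'dq': [-0.001, -0.002, -0.002, 0.001, 0.0, -0.0], 'joint_torque': [0.002, -46.022, -41.922, -0.0, 0.011, -0.0], 'tcp_pos': [0.18, 0.572, 0.247], 'ee_rot': [-3.14, -0.0, 2.837], 'force': [0.205, -0.427, -0.559], 'torque': [-0.022, 0.057, 0.007], 'grasp_force': 0.0, 'width': 0.997}
```

View pics/top0.png

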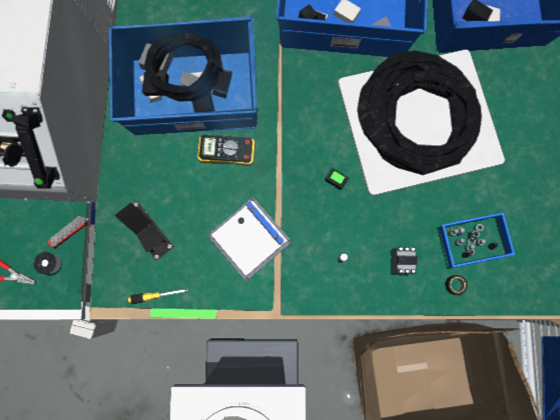

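View pics/side0.png

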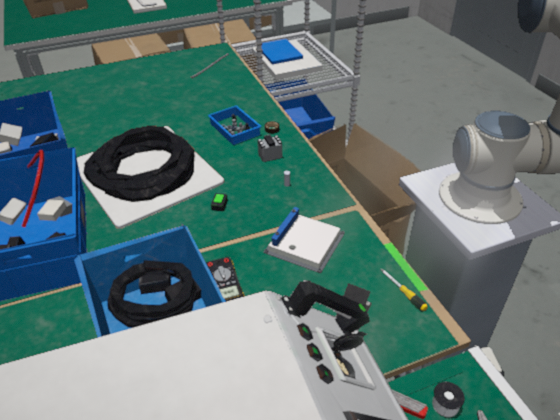

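The top view shows the jig at about (250,238) with the bore at (241,220) and the fence to its upper right. The pin is at (343,257), the contactor at (404,260), and the gripper is off to the left at (145,230). In the side view they are at about (305,240), pin (287,178) and contactor (270,149).

```bash
cat > h.py <<'E'
from rig import ctrl,get_image,camera_model
import cv2,numpy as np
def cam(n):
    m=camera_model(n);return np.array(m["camera_matrix"]),cv2.Rodrigues(np.array(m["rvec"]))[0],np.array(m["tvec"]).ravel()
def ray(n,uv,z):
    K,R,t=cam(n);c=-R.T@t;uv=np.atleast_2d(np.array(uv,float))
    d=(R.T@np.linalg.inv(K)@np.c_[uv,np.ones(len(uv))].T).T
    return (c+d*((z-c[2])/d[:,2])[:,None])[:,:2]
def proj(n,p):
    K,R,t=cam(n);q=(K@(R@np.atleast_2d(p).T+t[:,None])).T;return q[:,:2]/q[:,2:]
def blobs(mask,off,amin=10):
    cs,_=cv2.findContours(mask.astype(np.uint8),cv2.RETR_EXTERNAL,cv2.CHAIN_APPROX_NONE)
    return [c[:,0,:].astype(np.float32)+np.array(off,np.float32) for c in sorted(cs,key=cv2.contourArea,reverse=True) if cv2.contourArea(c)>=amin]
def crop(im,x0,y0,x1,y1):return im[y0:y1,x0:x1]
E
python3 - <<'E'
from h import *
T=cv2.imread("pics/top0.png");S=cv2.imread("pics/side0.png")
boxT=dict(jig=(195,190,305,290),con=(325,235,425,285));boxS=dict(jig=(255,195,355,280),con=(245,125,305,200))
def bl(im):
    b,g,r=[im[...,i].astype(int) for i in range(3)];return (b-r>60)&(b-g>30)
def wh(im):return (im.min(2)>150)
for n,I,B in(("top",T,boxT),("side",S,boxS)):
    x0,y0,x1,y1=B["jig"];c=crop(I,*B["jig"])
    f=blobs(bl(c),(x0,y0))[0];box=cv2.boxPoints(cv2.minAreaRect(f))
    print(n,"fence px",box.round(1).tolist(),"z48",ray(n,box,.048).round(4).tolist())
    w=blobs(wh(c),(x0,y0))[0];bx=cv2.boxPoints(cv2.minAreaRect(w));q=cv2.approxPolyDP(w,3,True)[:,0]
    print(" white",q.tolist(),ray(n,q,.022).round(4).tolist())
    hull=np.zeros(I.shape[:2],np.uint8);cv2.fillPoly(hull,[w.astype(int)],1);hull=cv2.erode(hull,np.ones((3,3)))
    k=(I.max(2)<120)&(hull>0)
    for b in blobs(k,(0,0),4):
        mm=cv2.boundingRect(b);M=b.mean(0);print(" bore",M,mm,ray(n,M,.022))
vis=np.zeros((600,800,3),np.uint8)
def put(c,x,y,s):
    c=cv2.resize(c,None,fx=s,fy=s,interpolation=cv2.INTER_CUBIC);h,w=c.shape[:2];vis[y:y+h,x:x+w]=c
put(crop(T,*boxT["jig"]),0,0,3.6);put(crop(T,*boxT["con"]),400,0,4)
put(crop(S,*boxS["jig"]),0,365,2.75);put(crop(S,*boxS["con"]),400,215,5)
cv2.imwrite("pics/crops.png",vis)
for n,I,bx in(("top",T,(335,247,352,268)),("side",S,(278,165,297,192))):
    c=crop(I,*bx);m=c.min(2)>110
    for b in blobs(m,bx[:2],5):print(n,"pin",cv2.boundingRect(b),b.mean(0))
E
```

```text
top fence px [[245.6999969482422, 204.89999389648438], [250.10000610351562, 201.10000610351562], [283.70001220703125, 239.8000030517578], [279.29998779296875, 243.60000610351562]] z48 [[0.5793, -0.0136], [0.5886, -0.024], [0.4952, -0.1052], [0.4861, -0.0948]]
 white [[253.0, 201.0], [284.0, 240.0], [280.0, 245.0], [246.0, 206.0], [211.0, 234.0], [245.0, 275.0], [286.0, 241.0]] [[0.5935, -0.0298], [0.4971, -0.1066], [0.4849, -0.0969], [0.5808, -0.0127], [0.5111, 0.0717], [0.4121, -0.0126], [0.4947, -0.1115]]
 bore [240.76923 220.3077 ] (238, 218, 6, 6) [[ 5.45175630e-01 -3.72915316e-04]]
side fence px [[270.8999938964844, 237.5], [294.29998779296875, 205.3000030517578], [299.1000061035156, 208.8000030517578], [275.70001220703125, 241.0]] z48 [[0.5896, -0.0268], [0.4932, -0.1119], [0.4874, -0.0949], [0.5835, -0.0115]]
 white [[269.0, 244.0], [318.0, 263.0], [339.0, 228.0], [299.0, 215.0], [278.0, 246.0]] [[0.5928, -0.0329], [0.5113, 0.0682], [0.4137, -0.0179], [0.4851, -0.1004], [0.5755, -0.0184]]
top pin (340, 254, 8, 7) [343.5 256.7]
side pin (284, 170, 6, 5) [286.5     172.21428]
```

View pics/crops.png

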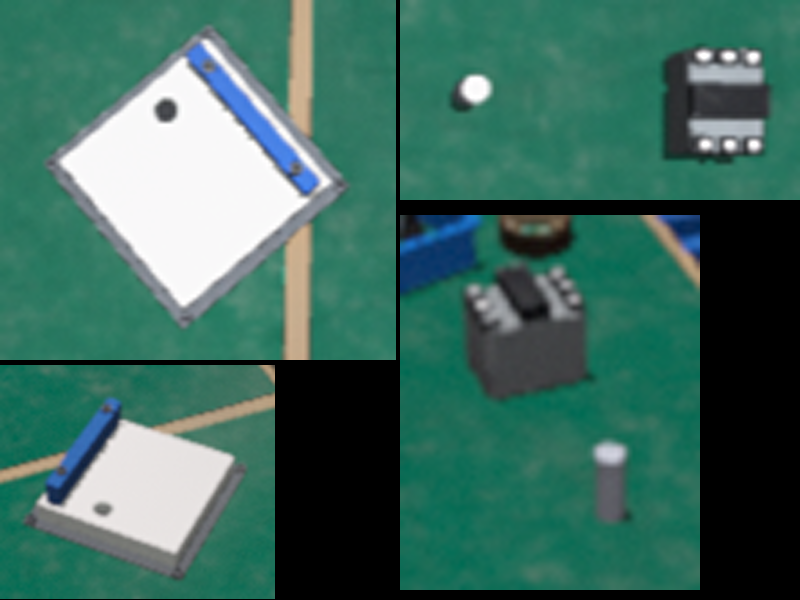

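The crops confirm the layout: bore at top pixel (240.8,220.3), contactor centre at about (407,260) with its terminal rows along the image's horizontal, and the pin's white top at (343.5,257). The terminal rows face world ±x, so the contactor's yaw is near 0.

```bash
cat >> h.py <<'E'
def jigfit(n,I,bx):
    """white-plate edges: fit lines to the white blob's outline between known corners"""
    m=(crop(I,*bx).min(2)>150);w=blobs(m,bx[:2])[0]
    return w
E
python3 - <<'E'
from h import *
T=cv2.imread("pics/top0.png");S=cv2.imread("pics/side0.png")
from scipy.optimize import least_squares
# jig edges -x (white outline, z=22) and -y in both views
obs={}
for n,I,bx in(("top",T,(195,190,305,290)),("side",S,(255,195,355,280))):
    c=cv2.resize(crop(I,*bx),None,fx=4,fy=4,interpolation=cv2.INTER_CUBIC)
    cs=blobs(c.min(2)>(150 if n=="top" else 175),(0,0),200)[0]
    P=(cs+.5)/4-.5+np.array(bx[:2]);W=ray(n,P,.022)
    o=np.array([.502,-.02]);a=-.86
    for it in range(4):
        ux=np.array([np.cos(a),np.sin(a)]);uy=np.array([-ux[1],ux[0]]);L=(W-o)@np.c_[ux,uy]
        ex=L[(abs(L[:,0]+.065)<.005)&(abs(L[:,1])<.05)];e2=L[(abs(L[:,1]+.065)<.005)&(L[:,0]>-.055)&(L[:,0]<.03)];e3=L[(abs(L[:,1]-.065)<.005)&(L[:,0]>-.055)&(L[:,0]<.03)]
        k=np.polyfit(ex[:,1],ex[:,0],1);k2=np.polyfit(e2[:,0],e2[:,1],1);k3=np.polyfit(e3[:,0],e3[:,1],1)
        a+=-k[0];o=o+ux*(ex[:,0].mean()+.065)+uy*((np.median(e2[:,1])+np.median(e3[:,1]))/2)
    print(n,"jig o",o.round(4),"yaw",np.degrees(a).round(2),"slopes",k[0].round(4),k2[0].round(4),k3[0].round(4),"width",np.ptp([np.median(e2[:,1]),np.median(e3[:,1])]).round(4))
    print("  bore expected",(o+.012*ux+.045*uy).round(4))
    q=cv2.resize(crop(I,*((232,212,250,229) if n=="top" else (284,240,300,254))),None,fx=8,fy=8,interpolation=cv2.INTER_CUBIC)
    g=cv2.cvtColor(q,cv2.COLOR_BGR2GRAY);b=blobs(g<150,(0,0),50)[0];e=cv2.fitEllipse(b)
    off=np.array((232,212) if n=="top" else (284,240));C=(np.array(e[0])+.5)/8-.5+off
    print("  bore px",C.round(2),np.array(e[1])/8,ray(n,C,.022).round(4))
    # pin top
    bx=(333,245,354,270) if n=="top" else (276,162,299,180)
    q=cv2.resize(crop(I,*bx),None,fx=8,fy=8,interpolation=cv2.INTER_CUBIC)
    b=blobs(q.min(2)>(150 if n=="top" else 140),(0,0),50)[0];e=cv2.fitEllipse(b);C=(np.array(e[0])+.5)/8-.5+bx[:2]
    print("  pin px",C.round(2),np.array(e[1]).round(1)/8,ray(n,C,.044).round(4))
# contactor terminals
for n,I,bx,sx in(("top",T,(385,240,425,280),6),("side",S,(250,130,290,165),6)):
    q=cv2.resize(crop(I,*bx),None,fx=8,fy=8,interpolation=cv2.INTER_CUBIC)
    for th in(170,):
        b=blobs(q.min(2)>th,(0,0),60);C=np.array([(x.mean(0)+.5)/8-.5+bx[:2] for x in b]);print(n,"con",C.round(1).tolist(),ray(n,C,.05).round(4).tolist(),"mean",ray(n,C,.05).mean(0))
E
```

```text
top jig o [ 0.5028 -0.0193] yaw -49.09 slopes 0.0 0.0032 0.0028 width 0.1329
  bore expected [0.5446 0.0011]
  bore px [240.64 220.23] [5.76346254 6.19794607] [[ 5.454e-01 -1.000e-04]]
  pin px [343.5  256.71] [6.875 7.35 ] [[ 0.4558 -0.2482]]
side jig o [ 0.5037 -0.0236] yaw -49.02 slopes 0.0 -0.0025 -0.0017 width 0.1309
  bore expected [ 0.5455 -0.0032]
  bore px [291.91 247.06] [3.83813834 5.65883684] [[ 0.5464 -0.0023]]
  pin px [286.52 172.29] [3.975  5.8125] [[ 0.4563 -0.2519]]
top con [[406.4, 266.4], [405.9, 253.1], [412.8, 248.8], [400.6, 248.4], [401.1, 270.6], [406.7, 248.5], [413.1, 270.7], [407.1, 270.7]] [[0.433, -0.3962], [0.4647, -0.3963], [0.4749, -0.4131], [0.4757, -0.3839], [0.4231, -0.3832], [0.4754, -0.3986], [0.423, -0.4117], [0.423, -0.3974]] mean [ 0.44909132 -0.39756692]
side con [[261.1, 142.4]] [[0.472, -0.4082]] mean [ 0.47201953 -0.40818944]
```

Emit:
{"name": "jog_arm", "arguments": {
  "moves": [
    {"z": -0.05},
    {"x": -0.318,"y": -0.343,"z": -0.08},
    {"x": -0.318,"y": -0.343,"z": -0.08},
    {"x": -0.318,"y": -0.343,"z": -0.08},
    {"x": -0.318,"y": -0.343,"z": -0.08},
    {"x": -0.318,"y": -0.343,"z": -0.08},
    {"x": -0.318,"y": -0.343,"z": -0.08},
    {"x": -0.318,"y": -0.343,"z": -0.08},
    {"x": -0.318,"y": -0.343,"z": -0.08},
    {"x": -0.318,"y": -0.343,"z": -0.08},
    {"x": -0.318,"y": -0.343,"z": -0.08},
    {"x": -0.318,"y": -0.343,"z": -0.08}
  ]
}}

```text
validation failed for argument at $.mo...
```

Emit:
{"name": "jog_arm", "arguments": {
  "moves": [
    {"x": 0,"y": 0,"z": -0.05,"wx": 0,"wy": 0,"wz": 0}
  ]
}}

```text
time: 0.2
tcp_pos: [0.1789, 0.5693, 0.2856]
ee_rot: [-3.119, -0.001, 2.837]
force: [0.7, 1.4, -2.0]
width: 0.998
grasp_force: 0.0
```

```bash
cat >> h.py <<'E'
from scipy.spatial.transform import Rotation as Ro
def delta(p,yawy=None):
    """shift in tool axes to world point p from the measured pose; turn about tool z so tool y points at yawy deg (mod 180)"""
    o=ctrl.get_obs();R=Ro.from_euler('xyz',o["ee_rot"]).as_matrix();d=R.T@(np.array(p)-o["tcp_pos"])
    a=np.degrees(np.arctan2(R[1,1],R[0,1]));w=None if yawy is None else -((yawy-a+90)%180-90)
    print("shift",d.round(4),"wz",w,"tcp",np.round(o["tcp_pos"],4),"R",R.round(3).tolist(),"t",o["time"])
E
python3 -c "
from h import *
delta((.38,.15,.33),40.95);delta((.456,-.25,.33))"
```

```text
shift [-0.3176 -0.3406 -0.037 ] wz 31.58318687300097 tcp [0.1789 0.5693 0.2856] R [[-0.954, 0.3, -0.008], [0.3, 0.954, -0.022], [0.001, -0.023, -1.0]] t 0.2
shift [-0.5102 -0.6992 -0.029 ] wz None tcp [0.1789 0.5693 0.2856] R [[-0.954, 0.3, -0.008], [0.3, 0.954, -0.022], [0.001, -0.023, -1.0]] t 0.2
```

Emit:
{"name": "jog_arm", "arguments": {
  "moves": [
    {"x": -0.318,"y": -0.343,"z": -0.03,"wx": 0,"wy": 0,"wz": 31.6},
    {"x": -0.318,"y": -0.343,"z": -0.03,"wx": 0,"wy": 0,"wz": 31.6}
  ]
}}

```text
time: 0.4
tcp_pos: [0.2231, 0.4823, 0.3052]
ee_rot: [3.141, 0.0, 2.533]
force: [1.4, 0.1, 0.6]
width: 0.999
grasp_force: 0.0
```

```bash
python3 -c "
from h import *
delta((.38,.15,.33),40.95);delta((.456,-.25,.15))"
```

```text
shift [-0.3187 -0.183  -0.0249] wz 14.188226387316092 tcp [0.2231 0.4823 0.3052] R [[-0.821, 0.572, 0.0], [0.572, 0.821, 0.0], [-0.0, 0.001, -1.0]] t 0.4
shift [-0.6097 -0.4679  0.1549] wz None tcp [0.2231 0.4823 0.3052] R [[-0.821, 0.572, 0.0], [0.572, 0.821, 0.0], [-0.0, 0.001, -1.0]] t 0.4
```

Emit:
{"name": "jog_arm", "arguments": {
  "moves": [
    {"x": -0.319,"y": -0.183,"z": -0.01,"wx": 0,"wy": 0,"wz": 14.2},
    {"x": -0.319,"y": -0.183,"z": -0.01,"wx": 0,"wy": 0,"wz": 14.2},
    {"x": -0.319,"y": -0.183,"z": -0.01,"wx": 0,"wy": 0,"wz": 14.2},
    {"x": -0.319,"y": -0.183,"z": -0.01,"wx": 0,"wy": 0,"wz": 14.2},
    {"x": -0.319,"y": -0.183,"z": -0.01,"wx": 0,"wy": 0,"wz": 14.2},
    {"x": -0.319,"y": -0.183,"z": -0.01,"wx": 0,"wy": 0,"wz": 14.2},
    {"x": -0.319,"y": -0.183,"z": -0.01,"wx": 0,"wy": 0,"wz": 14.2},
    {"x": -0.319,"y": -0.183,"z": -0.01,"wx": 0,"wy": 0,"wz": 14.2},
    {"x": -0.61,"y": -0.468,"z": 0.155,"wx": 0,"wy": 0,"wz": 14.2},
    {"x": -0.61,"y": -0.468,"z": 0.155,"wx": 0,"wy": 0,"wz": 14.2},
    {"x": -0.61,"y": -0.468,"z": 0.155,"wx": 0,"wy": 0,"wz": 14.2},
    {"x": -0.61,"y": -0.468,"z": 0.155,"wx": 0,"wy": 0,"wz": 14.2}
  ]
}}

```text
time: 1.6
tcp_pos: [0.4162, -0.0336, 0.2386]
ee_rot: [3.141, 0.0, 2.289]
force: [2.2, 0.9, -0.0]
width: 1.005
grasp_force: 0.0
```

```bash
python3 -c "
from h import *
delta((.456,-.25,.12),40.95);delta((.456,-.25,.037))"
```

```text
shift [-0.1892 -0.1125  0.1186] wz 0.20761055965833464 tcp [ 0.4162 -0.0336  0.2386] R [[-0.658, 0.753, 0.0], [0.753, 0.658, 0.0], [-0.0, 0.0, -1.0]] t 1.6
shift [-0.1892 -0.1125  0.2016] wz None tcp [ 0.4162 -0.0336  0.2386] R [[-0.658, 0.753, 0.0], [0.753, 0.658, 0.0], [-0.0, 0.0, -1.0]] t 1.6
```

Emit:
{"name": "jog_arm", "arguments": {
  "hand": 0.05,
  "moves": [
    {"x": -0.189,"y": -0.113,"z": 0.13,"wx": 0,"wy": 0,"wz": 0},
    {"x": -0.189,"y": -0.113,"z": 0.13,"wx": 0,"wy": 0,"wz": 0},
    {"x": -0.189,"y": -0.113,"z": 0.13,"wx": 0,"wy": 0,"wz": 0},
    {"x": -0.189,"y": -0.113,"z": 0.13,"wx": 0,"wy": 0,"wz": 0},
    {"x": -0.189,"y": -0.113,"z": 0.13,"wx": 0,"wy": 0,"wz": 0},
    {"x": -0.189,"y": -0.113,"z": 0.13,"wx": 0,"wy": 0,"wz": 0},
    {"x": -0.189,"y": -0.113,"z": 0.13,"wx": 0,"wy": 0,"wz": 0},
    {"x": -0.189,"y": -0.113,"z": 0.13,"wx": 0,"wy": 0,"wz": 0}
  ]
}}

```text
time: 2.4
tcp_pos: [0.4559, -0.2478, 0.1103]
ee_rot: [3.141, 0.0, 2.289]
force: [0.7, 0.2, 0.1]
width: 0.589
grasp_force: 0.0
```

```bash
python3 - <<'E'
from h import *
delta((.456,-.25,.037),40.95)
T=get_image("top");S=get_image("side")
v=np.hstack([cv2.resize(crop(T,310,220,380,290),None,fx=5,fy=5),cv2.resize(crop(S,250,110,340,200),None,fx=4,fy=4)[:350]])
cv2.imwrite("pics/a.png",v)
E
```

```text
shift [-0.0017 -0.0014  0.0733] wz 0.21529873044339354 tcp [ 0.4559 -0.2478  0.1103] R [[-0.658, 0.753, 0.001], [0.753, 0.658, 0.0], [-0.0, 0.001, -1.0]] t 2.4
```

View pics/a.png

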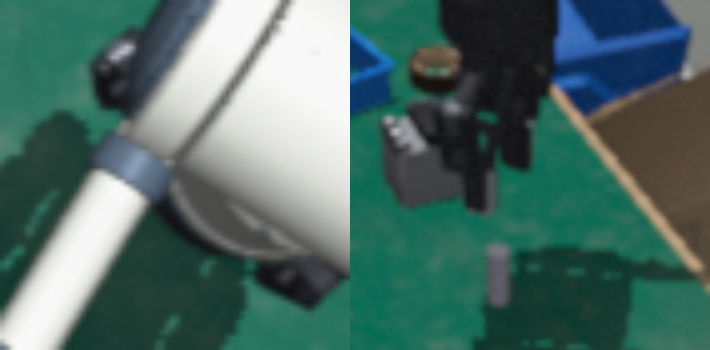

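The top view is blocked by the arm. In the side view the open fingers (crop ~(480,190) and (517,150)) stand over the pin (crop (498,250)), so I'll descend and grip.

Emit:
{"name": "jog_arm", "arguments": {
  "moves": [
    {"x": -0.002,"y": -0.001,"z": 0.04,"wx": 0,"wy": 0,"wz": 0.2},
    {"x": -0.002,"y": -0.001,"z": 0.06,"wx": 0,"wy": 0,"wz": 0.2},
    {"x": -0.002,"y": -0.001,"z": 0.073,"wx": 0,"wy": 0,"wz": 0.2},
    {"x": -0.002,"y": -0.001,"z": 0.073,"wx": 0,"wy": 0,"wz": 0.2},
    {"x": -0.002,"y": -0.001,"z": 0.073,"wx": 0,"wy": 0,"wz": 0.2}
  ]
}}

```text
time: 3.0
tcp_pos: [0.4569, -0.2505, 0.0381]
ee_rot: [3.141, 0.002, 2.286]
force: [-0.4, 0.0, 0.3]
width: 0.583
grasp_force: 0.0
```

Emit:
{"name": "jog_arm", "arguments": {
  "hand": 0.0,
  "moves": [
    {"x": 0,"y": 0,"z": 0,"wx": 0,"wy": 0,"wz": 0},
    {"x": 0,"y": 0,"z": 0,"wx": 0,"wy": 0,"wz": 0},
    {"x": 0,"y": 0,"z": 0,"wx": 0,"wy": 0,"wz": 0},
    {"x": 0,"y": 0,"z": 0,"wx": 0,"wy": 0,"wz": 0},
    {"x": 0,"y": 0,"z": 0,"wx": 0,"wy": 0,"wz": 0},
    {"x": 0,"y": 0,"z": 0,"wx": 0,"wy": 0,"wz": 0},
    {"x": 0,"y": 0,"z": 0,"wx": 0,"wy": 0,"wz": 0},
    {"x": 0,"y": 0,"z": 0,"wx": 0,"wy": 0,"wz": 0}
  ]
}}

```text
time: 3.8
tcp_pos: [0.4569, -0.251, 0.0381]
ee_rot: [3.141, 0.002, 2.285]
force: [-0.8, 0.6, 6.1]
width: 0.17
grasp_force: 58.6
```

```bash
python3 - <<'E'
from h import *
delta((.456,-.25,.12),40.95);print(ctrl.get_obs()["width"],ctrl.get_obs()["force"])
delta((.5459,-.0012,.11))
E
```

```text
shift [ 0.0012  0.     -0.0819] wz -0.00985239745313038 tcp [ 0.4569 -0.251   0.0381] R [[-0.655, 0.755, 0.002], [0.755, 0.655, -0.001], [-0.002, 0.001, -1.0]] t 3.8
0.169796856725434 [-0.75963954  0.58657913  6.07142205]
shift [ 0.1303  0.231  -0.072 ] wz None tcp [ 0.4569 -0.251   0.0381] R [[-0.655, 0.755, 0.002], [0.755, 0.655, -0.001], [-0.002, 0.001, -1.0]] t 3.8
```

```bash
python3 - <<'E'
from h import *
delta((.5468,-.0022,.118))
delta((.5468,-.0022,.068))
E
```

```text
shift [ 0.1289  0.231  -0.08  ] wz None tcp [ 0.4569 -0.251   0.0381] R [[-0.655, 0.755, 0.002], [0.755, 0.655, -0.001], [-0.002, 0.001, -1.0]] t 3.8
shift [ 0.129  0.231 -0.03 ] wz None tcp [ 0.4569 -0.251   0.0381] R [[-0.655, 0.755, 0.002], [0.755, 0.655, -0.001], [-0.002, 0.001, -1.0]] t 3.8
```

Emit:
{"name": "jog_arm", "arguments": {
  "moves": [
    {"x": 0,"y": 0,"z": -0.05,"wx": 0,"wy": 0,"wz": 0},
    {"x": 0,"y": 0,"z": -0.08,"wx": 0,"wy": 0,"wz": 0},
    {"x": 0.129,"y": 0.231,"z": -0.08,"wx": 0,"wy": 0,"wz": 0},
    {"x": 0.129,"y": 0.231,"z": -0.08,"wx": 0,"wy": 0,"wz": 0},
    {"x": 0.129,"y": 0.231,"z": -0.08,"wx": 0,"wy": 0,"wz": 0},
    {"x": 0.129,"y": 0.231,"z": -0.08,"wx": 0,"wy": 0,"wz": 0},
    {"x": 0.129,"y": 0.231,"z": -0.08,"wx": 0,"wy": 0,"wz": 0},
    {"x": 0.129,"y": 0.231,"z": -0.08,"wx": 0,"wy": 0,"wz": 0},
    {"x": 0.129,"y": 0.231,"z": -0.05,"wx": 0,"wy": 0,"wz": 0},
    {"x": 0.129,"y": 0.231,"z": -0.035,"wx": 0,"wy": 0,"wz": 0},
    {"x": 0.129,"y": 0.231,"z": -0.03,"wx": 0,"wy": 0,"wz": 0},
    {"x": 0.129,"y": 0.231,"z": -0.03,"wx": 0,"wy": 0,"wz": 0}
  ]
}}

```text
time: 5.0
tcp_pos: [0.5453, -0.0025, 0.0654]
ee_rot: [-3.14, -0.002, 2.284]
force: [0.3, 0.5, -0.4]
width: 0.163
grasp_force: 58.8
```

```bash
python3 - <<'E'
from h import *
delta((.5468,-.0022,.068),40.95);print(ctrl.get_obs()["width"],ctrl.get_obs()["force"])
T=get_image("top");S=get_image("side");cv2.imwrite("pics/t2.png",T);cv2.imwrite("pics/s2.png",S)
v=np.hstack([cv2.resize(crop(T,200,180,300,280),None,fx=3.5,fy=3.5),cv2.resize(crop(S,260,200,320,270),None,fx=7,fy=7,interpolation=cv2.INTER_CUBIC)[:350]])
cv2.imwrite("pics/b.png",v)
print("proj expected foot/top",proj("side",[[.5468,-.0022,.030],[.5468,-.0022,.074],[.5468,-.0022,.022]]).round(1))
E
```

```text
shift [-0.0007  0.0014 -0.0026] wz -0.07076047181760714 tcp [ 0.5453 -0.0025  0.0654] R [[-0.654, 0.756, -0.003], [0.756, 0.654, -0.0], [0.002, -0.002, -1.0]] t 5.0
0.1629312396396903 [ 0.31997295  0.54544032 -0.43213466]
proj expected foot/top [[291.8 244.7]
 [291.8 231.2]
 [291.8 247.1]]
```

View pics/b.png

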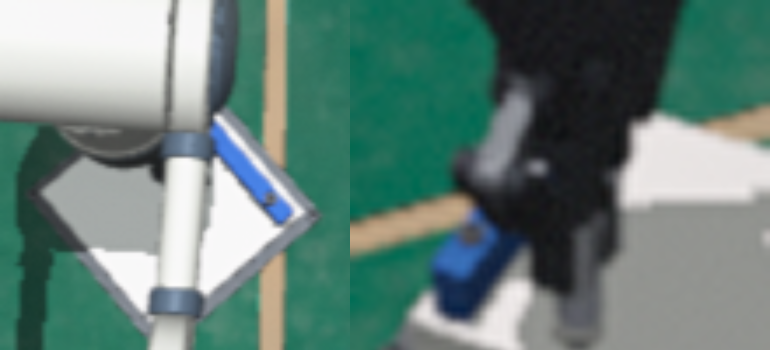

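```bash
python3 - <<'E'
from h import *
S=cv2.imread("pics/s2.png");g=cv2.cvtColor(S,cv2.COLOR_BGR2GRAY)
print(g[236:256,280:306])
cv2.imwrite("pics/c.png",cv2.resize(crop(S,275,225,310,260),None,fx=14,fy=14,interpolation=cv2.INTER_CUBIC))
E
```

```text
[[ 40  36  39  69 105  95  39  26  29  28  26  38  72  86  72  52  47  80
  122 143 147 147 147 147 146 147]
 [ 36  35  59 107 132 107  40  24  31  28  27  40  70  85  71  66  78 114
  142 148 148 147 147 147 147 146]
 [ 32  48  99 136 141 106  40  26  27  26  29  40  72  83  74  87 118 138
  147 147 147 146 147 146 146 146]
 [ 42  82 133 156 154 120  48  26  30  26  28  37  71  85  78  98 133 147
  148 148 148 145 147 147 147 147]
 [ 70 130 187 209 209 178  90  43  35  28  25  37  70  84  80 100 134 148
  147 147 147 146 147 147 147 147]
 [114 183 222 232 231 204 132 103  83  50  34  46  75  86  86 102 132 148
  148 146 147 146 146 147 147 148]
 [143 205 231 232 232 205 151 140 125  93  66  70  84  89  91 104 132 147
  147 146 147 148 147 146 146 146]
 [187 221 231 231 218 182 149 147 138 110  84  88  92  94  90 103 130 147
  147 147 147 146 146 148 147 147]
 [221 231 231 229 204 155 146 147 139 114  87  91  95  93  90 104 132 146
  148 146 147 146 147 147 146 148]
 [231 231 231 217 180 148 146 147 142 121  95  92  95  93  91 107 134 148
  148 146 147 147 147 147 146 146]
 [231 231 
[... 380 characters left out ...]
37 147 146
  147 146 146 146 147 146 147 146]
 [138 163 191 198 174 148 146 147 148 147 142 131 128 128 136 146 147 147
  146 148 146 146 147 148 148 147]
 [117 121 132 137 129 131 138 142 144 148 148 148 147 147 146 148 146 147
  147 147 145 146 147 146 145 147]
 [118 117 118 118 116 118 124 127 131 139 145 146 148 148 147 147 147 147
  147 147 147 148 146 147 147 146]
 [119 119 119 119 117 115 114 114 118 123 130 134 139 145 146 147 147 147
  147 146 147 146 147 147 147 146]
 [115 118 118 118 116 115 114 114 114 115 116 118 123 129 132 139 144 146
  148 148 146 147 146 146 147 147]
 [112 114 114 111 114 115 114 114 116 114 114 114 113 114 118 125 132 134
  138 144 146 146 147 147 147 147]]
```

View pics/c.png

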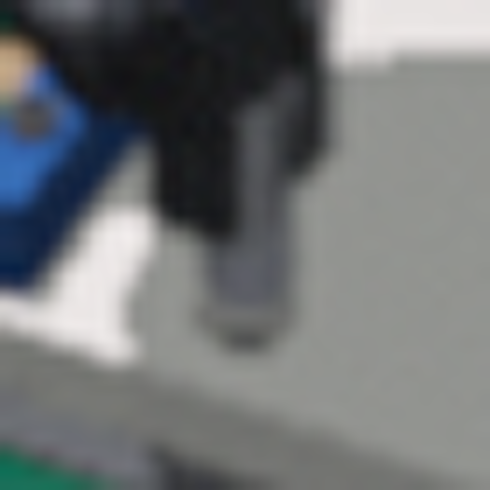

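The zoomed side view shows the pin's foot at column ~292.2, row ~247, just over the bore. The dark lower rim of the bore is visible at about (292,249). They line up to within about 1 mm.

```bash
python3 - <<'E'
from h import *
delta((.5461,-.0026,.062),40.95)
E
```

```text
shift [ 0.0002 -0.0003  0.0055] wz -0.07376802361682167 tcp [ 0.5464 -0.0025  0.0675] R [[-0.654, 0.756, 0.001], [0.756, 0.654, -0.0], [-0.001, 0.001, -1.0]] t 5.1
```

Emit:
{"name": "jog_arm", "arguments": {
  "moves": [
    {"x": 0,"y": 0,"z": 0.004,"wx": 0,"wy": 0,"wz": 0},
    {"x": 0,"y": 0,"z": 0.007,"wx": 0,"wy": 0,"wz": 0},
    {"x": 0,"y": 0,"z": 0.009,"wx": 0,"wy": 0,"wz": 0},
    {"x": 0,"y": 0,"z": 0.011,"wx": 0,"wy": 0,"wz": 0},
    {"x": 0,"y": 0,"z": 0.011,"wx": 0,"wy": 0,"wz": 0}
  ]
}}

```text
time: 5.6
tcp_pos: [0.5462, -0.0021, 0.0553]
ee_rot: [-3.141, 0.001, 2.285]
force: [-0.3, -3.2, -2.5]
width: 0.16
grasp_force: 58.6
```

Emit:
{"name": "jog_arm", "arguments": {
  "moves": [
    {"x": 0,"y": 0,"z": 0.003,"wx": 0,"wy": 0,"wz": 0},
    {"x": 0,"y": 0,"z": 0.006,"wx": 0,"wy": 0,"wz": 0},
    {"x": 0,"y": 0,"z": 0.008,"wx": 0,"wy": 0,"wz": 0},
    {"x": 0,"y": 0,"z": 0.0095,"wx": 0,"wy": 0,"wz": 0},
    {"x": 0,"y": 0,"z": 0.0095,"wx": 0,"wy": 0,"wz": 0}
  ]
}}

```text
time: 6.1
tcp_pos: [0.5462, -0.0021, 0.0458]
ee_rot: [-3.141, 0.001, 2.285]
force: [1.0, -3.7, -1.7]
width: 0.164
grasp_force: 58.6
```

Emit:
{"name": "jog_arm", "arguments": {
  "hand": 0.04,
  "moves": [
    {"x": 0,"y": 0,"z": 0,"wx": 0,"wy": 0,"wz": 0},
    {"x": 0,"y": 0,"z": 0,"wx": 0,"wy": 0,"wz": 0},
    {"x": 0,"y": 0,"z": 0,"wx": 0,"wy": 0,"wz": 0},
    {"x": 0,"y": 0,"z": 0,"wx": 0,"wy": 0,"wz": 0},
    {"x": 0,"y": 0,"z": 0,"wx": 0,"wy": 0,"wz": 0},
    {"x": 0,"y": 0,"z": -0.02,"wx": 0,"wy": 0,"wz": 0},
    {"x": 0,"y": 0,"z": -0.05,"wx": 0,"wy": 0,"wz": 0},
    {"x": 0,"y": 0,"z": -0.1,"wx": 0,"wy": 0,"wz": 0},
    {"x": 0,"y": 0,"z": -0.11,"wx": 0,"wy": 0,"wz": 0},
    {"x": 0,"y": 0,"z": -0.11,"wx": 0,"wy": 0,"wz": 0}
  ]
}}

```text
time: 7.1
tcp_pos: [0.5476, -0.0017, 0.1595]
ee_rot: [3.137, 0.004, 2.286]
force: [0.7, -0.1, -0.6]
width: 0.464
grasp_force: 0.0
```

```bash
python3 - <<'E'
from h import *
delta((.45,-.40,.14),88.7)
S=get_image("side");cv2.imwrite("pics/s3.png",S)
g=cv2.cvtColor(S,cv2.COLOR_BGR2GRAY);print(g[228:252,282:304])
print(proj("side",[[.5462,-.0021,.051],[.5462,-.0021,.022]]).round(1))
E
```

```text
shift [-0.2367 -0.3348  0.019 ] wz -47.74708561861942 tcp [ 0.5476 -0.0017  0.1595] R [[-0.655, 0.755, 0.006], [0.755, 0.655, -0.0], [-0.004, 0.005, -1.0]] t 7.1
[[101  95  77  49  38  31  42  84 143 205 230 230 231 230 230 230 229 230
  230 230 229 230]
 [101  86  53  37  34  40  69 129 187 221 231 231 230 230 230 230 230 230
  229 229 229 230]
 [ 94  67  42  34  35  56 121 187 221 231 231 230 230 230 230 230 229 217
  201 200 200 199]
 [ 74  43  32  34  43  95 179 221 231 231 230 230 231 230 218 201 199 180
  154 151 151 151]
 [ 51  38  36  43  82 136 204 231 231 231 230 231 229 216 182 154 152 148
  144 144 146 147]
 [ 34  34  38  69 130 186 221 231 231 231 230 218 200 181 151 145 145 146
  146 147 147 147]
 [ 34  37  53 114 185 221 231 232 231 231 218 183 155 149 146 146 147 147
  146 147 148 147]
 [ 31  41  85 143 205 232 232 230 218 200 179 148 143 146 147 147 148 147
  148 148 148 147]
 [ 39  70 128 188 221 230 218 199 175 142 133 130 136 143 147 148 148 146
  147 148 147 148]
 [ 58 114 183 221 230 218 181 143 127 118 118 117 121 134 144 148 147 147
  147 147 148 147]
 [ 97 14
[... 625 characters left out ...]
 146 145 146 147]
 [230 230 230 230 231 230 203 125  87  90  94  94  93 113 138 148 147 148
  147 147 147 146]
 [230 230 230 230 230 218 176 109  85  92  95  94  92 107 135 147 147 146
  147 147 147 146]
 [230 229 230 230 230 205 143  97  84  91  96  94  90 103 132 148 147 147
  146 147 147 148]
 [231 231 231 231 230 205 143 111  94  94  96  95  96 116 138 148 147 147
  147 147 147 148]
 [226 231 230 231 230 207 154 135 124 117 113 114 122 137 146 147 147 147
  147 147 147 148]
 [190 202 212 226 231 221 187 150 144 141 138 138 142 147 147 148 148 147
  146 146 145 147]
 [131 144 164 192 214 220 195 152 148 148 147 147 148 148 147 147 147 147
  146 147 146 147]]
[[292.  238.3]
 [292.  247.1]]
```

The pin's top centre sits at row ~238.3, as expected for a top at z = 51 mm, so the pin is seated and upright. On to the contactor.

Emit:
{"name": "jog_arm", "arguments": {
  "hand": 0.068,
  "moves": [
    {"x": -0.237,"y": -0.335,"z": 0.0,"wx": 0,"wy": 0,"wz": -47.75},
    {"x": -0.237,"y": -0.335,"z": 0.0,"wx": 0,"wy": 0,"wz": -47.75},
    {"x": -0.237,"y": -0.335,"z": 0.0,"wx": 0,"wy": 0,"wz": -47.75},
    {"x": -0.237,"y": -0.335,"z": 0.0,"wx": 0,"wy": 0,"wz": -47.75},
    {"x": -0.237,"y": -0.335,"z": 0.0,"wx": 0,"wy": 0,"wz": -47.75},
    {"x": -0.237,"y": -0.335,"z": 0.0,"wx": 0,"wy": 0,"wz": -47.75},
    {"x": -0.237,"y": -0.335,"z": 0.0,"wx": 0,"wy": 0,"wz": -47.75},
    {"x": -0.237,"y": -0.335,"z": 0.0,"wx": 0,"wy": 0,"wz": -47.75},
    {"x": -0.237,"y": -0.335,"z": 0.0,"wx": 0,"wy": 0,"wz": -47.75},
    {"x": -0.237,"y": -0.335,"z": 0.03,"wx": 0,"wy": 0,"wz": -47.75},
    {"x": -0.237,"y": -0.335,"z": 0.05,"wx": 0,"wy": 0,"wz": -47.75},
    {"x": -0.237,"y": -0.335,"z": 0.05,"wx": 0,"wy": 0,"wz": -47.75}
  ]
}}

```text
time: 8.35
tcp_pos: [0.4459, -0.3984, 0.0991]
ee_rot: [3.134, -0.008, 3.118]
force: [-0.2, 0.6, -0.8]
width: 0.793
grasp_force: 0.0
```

```bash
python3 - <<'E'
from h import *
S=get_image("side")
delta((.45,-.40,.046),88.7)
cv2.imwrite("pics/d.png",cv2.resize(crop(S,230,90,320,175),None,fx=6,fy=6,interpolation=cv2.INTER_CUBIC))
E
```

```text
shift [-0.0034 -0.0013  0.0559] wz -0.01745893373519891 tcp [ 0.4469 -0.3989  0.1019] R [[-1.0, 0.023, -0.005], [0.023, 1.0, 0.005], [0.005, 0.005, -1.0]] t 8.4
```

View pics/d.png

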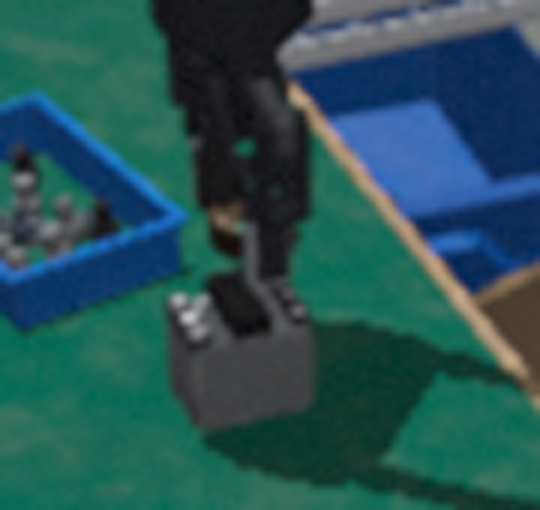

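The side view shows the two fingers above the contactor (crop ~(240,330)), clear of the tray. I'll check that the finger positions project where I see them.

```bash
python3 - <<'E'
from h import *
P=[[.447,-.362,.085],[.447,-.436,.085],[.45,-.40,.062],[.45,-.3775,0],[.481,-.3775,0],[.419,-.3775,0]]
print(((proj("side",P)-[230,90])*6).round(0))
E
```

```text
[[267. 291.]
 [212. 214.]
 [234. 292.]
 [254. 421.]
 [195. 436.]
 [312. 406.]]
```

Emit:
{"name": "jog_arm", "arguments": {
  "moves": [
    {"x": -0.002,"y": -0.001,"z": 0.03,"wx": 0,"wy": 0,"wz": 0},
    {"x": -0.002,"y": -0.001,"z": 0.05,"wx": 0,"wy": 0,"wz": 0},
    {"x": -0.002,"y": -0.001,"z": 0.056,"wx": 0,"wy": 0,"wz": 0},
    {"x": -0.002,"y": -0.001,"z": 0.056,"wx": 0,"wy": 0,"wz": 0},
    {"x": -0.002,"y": -0.001,"z": 0.056,"wx": 0,"wy": 0,"wz": 0},
    {"x": -0.002,"y": -0.001,"z": 0.056,"wx": 0,"wy": 0,"wz": 0}
  ]
}}

```text
time: 9.0
tcp_pos: [0.4512, -0.4019, 0.0521]
ee_rot: [-3.14, 0.002, 3.119]
force: [-0.4, -0.6, 0.6]
width: 0.796
grasp_force: 0.0
```

Emit:
{"name": "jog_arm", "arguments": {
  "hand": 0.03,
  "moves": [
    {"x": 0,"y": 0,"z": 0,"wx": 0,"wy": 0,"wz": 0},
    {"x": 0,"y": 0,"z": 0,"wx": 0,"wy": 0,"wz": 0},
    {"x": 0,"y": 0,"z": 0,"wx": 0,"wy": 0,"wz": 0},
    {"x": 0,"y": 0,"z": 0,"wx": 0,"wy": 0,"wz": 0},
    {"x": 0,"y": 0,"z": 0,"wx": 0,"wy": 0,"wz": 0},
    {"x": 0,"y": 0,"z": 0,"wx": 0,"wy": 0,"wz": 0}
  ]
}}

```text
time: 9.6
tcp_pos: [0.451, -0.4016, 0.0516]
ee_rot: [-3.141, 0.002, 3.119]
force: [-0.7, 2.1, 5.5]
width: 0.53
grasp_force: 61.8
```

```bash
python3 - <<'E'
from h import *
o=np.array([.5462,-.0021]);a=np.radians(-49.05);ux=np.array([np.cos(a),np.sin(a)]);uy=np.array([-ux[1],ux[0]])
o=o-.012*ux-.045*uy;print("o",o,"home",o+.014*ux+.0145*uy)
p=o+.006*ux+.013*uy;print(p)
delta((*p,.13),40.95);delta((*p,.072))
E
```

```text
o [ 0.50434752 -0.02252963] home [ 0.52447471 -0.02360027]
[ 0.51809858 -0.01854111]
shift [-0.0586  0.3844 -0.0787] wz 47.752815461641546 tcp [ 0.451  -0.4016  0.0516] R [[-1.0, 0.023, 0.002], [0.023, 1.0, -0.001], [-0.002, -0.001, -1.0]] t 9.6
shift [-0.0585  0.3844 -0.0207] wz None tcp [ 0.451  -0.4016  0.0516] R [[-1.0, 0.023, 0.002], [0.023, 1.0, -0.001], [-0.002, -0.001, -1.0]] t 9.6
```

Emit:
{"name": "jog_arm", "arguments": {
  "hand": 0.06,
  "moves": [
    {"x": 0,"y": 0,"z": 0,"wx": 0,"wy": 0,"wz": 0},
    {"x": 0,"y": 0,"z": 0,"wx": 0,"wy": 0,"wz": 0},
    {"x": 0,"y": 0,"z": 0,"wx": 0,"wy": 0,"wz": 0},
    {"x": 0.001,"y": 0.001,"z": 0.005,"wx": 0,"wy": 0,"wz": 0},
    {"x": 0.001,"y": 0.001,"z": 0.005,"wx": 0,"wy": 0,"wz": 0},
    {"x": 0.001,"y": 0.001,"z": 0.005,"wx": 0,"wy": 0,"wz": 0}
  ]
}}

```text
time: 10.2
tcp_pos: [0.4492, -0.4001, 0.0445]
ee_rot: [3.141, -0.001, 3.119]
force: [-0.6, -0.2, 0.3]
width: 0.703
grasp_force: 0.0
```

Emit:
{"name": "jog_arm", "arguments": {
  "hand": 0.03,
  "moves": [
    {"x": 0,"y": 0,"z": 0,"wx": 0,"wy": 0,"wz": 0},
    {"x": 0,"y": 0,"z": 0,"wx": 0,"wy": 0,"wz": 0},
    {"x": 0,"y": 0,"z": 0,"wx": 0,"wy": 0,"wz": 0},
    {"x": 0,"y": 0,"z": 0,"wx": 0,"wy": 0,"wz": 0},
    {"x": 0,"y": 0,"z": 0,"wx": 0,"wy": 0,"wz": 0},
    {"x": 0,"y": 0,"z": 0,"wx": 0,"wy": 0,"wz": 0}
  ]
}}

```text
time: 10.8
tcp_pos: [0.4496, -0.4003, 0.0453]
ee_rot: [-3.141, 0.0, 3.119]
force: [-0.1, 1.3, 1.9]
width: 0.531
grasp_force: 61.8
```

```bash
python3 - <<'E'
from h import *
delta((.51810,-.01854,.13),40.95)
E
```

```text
shift [-0.0599  0.3832 -0.0848] wz 47.75494367407889 tcp [ 0.4496 -0.4003  0.0453] R [[-1.0, 0.023, 0.0], [0.023, 1.0, -0.0], [-0.0, -0.0, -1.0]] t 10.8
```

Emit:
{"name": "jog_arm", "arguments": {
  "moves": [
    {"x": 0,"y": 0,"z": -0.04,"wx": 0,"wy": 0,"wz": 0},
    {"x": 0,"y": 0,"z": -0.085,"wx": 0,"wy": 0,"wz": 0},
    {"x": -0.06,"y": 0.383,"z": -0.085,"wx": 0,"wy": 0,"wz": 47.75},
    {"x": -0.06,"y": 0.383,"z": -0.085,"wx": 0,"wy": 0,"wz": 47.75},
    {"x": -0.06,"y": 0.383,"z": -0.085,"wx": 0,"wy": 0,"wz": 47.75},
    {"x": -0.06,"y": 0.383,"z": -0.085,"wx": 0,"wy": 0,"wz": 47.75},
    {"x": -0.06,"y": 0.383,"z": -0.085,"wx": 0,"wy": 0,"wz": 47.75},
    {"x": -0.06,"y": 0.383,"z": -0.085,"wx": 0,"wy": 0,"wz": 47.75},
    {"x": -0.06,"y": 0.383,"z": -0.085,"wx": 0,"wy": 0,"wz": 47.75},
    {"x": -0.06,"y": 0.383,"z": -0.085,"wx": 0,"wy": 0,"wz": 47.75},
    {"x": -0.06,"y": 0.383,"z": -0.085,"wx": 0,"wy": 0,"wz": 47.75},
    {"x": -0.06,"y": 0.383,"z": -0.085,"wx": 0,"wy": 0,"wz": 47.75}
  ]
}}

```text
time: 12.0
tcp_pos: [0.5178, -0.0177, 0.1292]
ee_rot: [-3.14, -0.001, 2.289]
force: [-0.5, -0.4, -3.1]
width: 0.53
grasp_force: 63.4
```

Emit:
{"name": "jog_arm", "arguments": {
  "moves": [
    {"x": 0,"y": 0,"z": 0,"wx": 0,"wy": 0,"wz": 0},
    {"x": 0,"y": 0,"z": 0,"wx": 0,"wy": 0,"wz": 0},
    {"x": 0,"y": 0,"z": 0,"wx": 0,"wy": 0,"wz": 0}
  ]
}}

```text
time: 12.3
tcp_pos: [0.518, -0.0202, 0.13]
ee_rot: [-3.141, 0.0, 2.283]
force: [0.4, 0.1, -3.4]
width: 0.529
grasp_force: 63.4
```

```bash
python3 - <<'E'
from h import *
delta((.51810,-.01854,.075),40.95)
S=get_image("side");cv2.imwrite("pics/e.png",cv2.resize(crop(S,250,180,340,270),None,fx=6,fy=6,interpolation=cv2.INTER_CUBIC))
E
```

```text
shift [0.0012 0.0012 0.055 ] wz -0.13213279347547768 tcp [ 0.518  -0.0202  0.13  ] R [[-0.654, 0.757, -0.0], [0.757, 0.654, -0.0], [-0.0, -0.0, -1.0]] t 12.3
```

View pics/e.png

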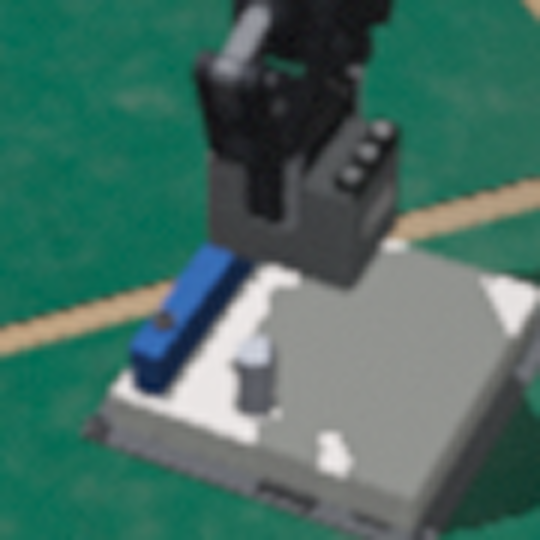

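The side view shows the contactor held level above the plate. Its front face is centred near crop column 280, the finger is at 268, and the pin is upright at (257,375). Lowering to just above the plate.

Emit:
{"name": "jog_arm", "arguments": {
  "moves": [
    {"x": -0.001,"y": 0.001,"z": 0.03,"wx": 0,"wy": 0,"wz": -0.1},
    {"x": -0.001,"y": 0.001,"z": 0.05,"wx": 0,"wy": 0,"wz": -0.1},
    {"x": -0.001,"y": 0.001,"z": 0.059,"wx": 0,"wy": 0,"wz": -0.1},
    {"x": -0.001,"y": 0.001,"z": 0.059,"wx": 0,"wy": 0,"wz": -0.1},
    {"x": -0.001,"y": 0.001,"z": 0.059,"wx": 0,"wy": 0,"wz": -0.1},
    {"x": -0.001,"y": 0.001,"z": 0.059,"wx": 0,"wy": 0,"wz": -0.1},
    {"x": -0.001,"y": 0.001,"z": 0.059,"wx": 0,"wy": 0,"wz": -0.1}
  ]
}}

```text
time: 13.05
tcp_pos: [0.5197, -0.0191, 0.0719]
ee_rot: [3.141, 0.001, 2.287]
force: [-0.9, -1.1, -2.7]
width: 0.523
grasp_force: 68.1
```

```bash
cat >> h.py <<'E'
def jig():
    o=ctrl.get_obs();O=np.array([.50435,-.02253]);a=np.radians(-49.05);R=np.array([[np.cos(a),-np.sin(a)],[np.sin(a),np.cos(a)]])
    p=np.array(o["tcp_pos"]);f=np.array(o["force"]);print("jig tcp mm",(1e3*R.T@(p[:2]-O)).round(2),"z",1e3*p[2],"F jig",(R.T@f[:2]).round(1),f[2].round(1),"w",o["width"],"rot",np.degrees(o["ee_rot"]).round(2),"t",o["time"])
E
python3 -c "
from h import *
jig()"
```

```text
jig tcp mm [ 7.53 13.84] z 71.91198929704217 F jig [ 0.2 -1.4] -2.7 w 0.5229731332197419 rot [1.7999e+02 5.0000e-02 1.3104e+02] t 13.05
```

Emit:
{"name": "jog_arm", "arguments": {
  "moves": [
    {"x": 0,"y": 0,"z": 0.002,"wx": 0,"wy": 0,"wz": 0},
    {"x": 0,"y": 0,"z": 0.004,"wx": 0,"wy": 0,"wz": 0},
    {"x": 0,"y": 0,"z": 0.005,"wx": 0,"wy": 0,"wz": 0},
    {"x": 0,"y": 0,"z": 0.005,"wx": 0,"wy": 0,"wz": 0}
  ]
}}

```text
time: 13.45
tcp_pos: [0.5196, -0.0195, 0.0671]
ee_rot: [-3.141, 0.001, 2.287]
force: [-3.8, -2.9, 3.2]
width: 0.526
grasp_force: 68.5
```

```bash
python3 -c "
from h import *
jig()"
```

```text
jig tcp mm [ 7.71 13.53] z 67.06892625624006 F jig [-0.3 -4.8] 3.2 w 0.5260541078012735 rot [-1.7997e+02  7.0000e-02  1.3103e+02] t 13.45
```

Emit:
{"name": "jog_arm", "arguments": {
  "hand": 0.06,
  "moves": [
    {"x": 0,"y": 0,"z": 0,"wx": 0,"wy": 0,"wz": 0},
    {"x": 0,"y": 0,"z": 0,"wx": 0,"wy": 0,"wz": 0},
    {"x": 0,"y": 0,"z": 0,"wx": 0,"wy": 0,"wz": 0},
    {"x": 0,"y": 0,"z": 0,"wx": 0,"wy": 0,"wz": 0},
    {"x": 0,"y": 0,"z": -0.02,"wx": 0,"wy": 0,"wz": 0},
    {"x": 0,"y": 0,"z": -0.05,"wx": 0,"wy": 0,"wz": 0},
    {"x": 0,"y": 0,"z": -0.1,"wx": 0,"wy": 0,"wz": 0},
    {"x": 0,"y": 0,"z": -0.11,"wx": 0,"wy": 0,"wz": 0},
    {"x": 0,"y": 0,"z": -0.11,"wx": 0,"wy": 0,"wz": 0}
  ]
}}

```text
time: 14.35
tcp_pos: [0.5209, -0.0189, 0.1792]
ee_rot: [3.137, 0.004, 2.287]
force: [0.1, -0.1, 0.7]
width: 0.71
grasp_force: 0.0
```

```bash
python3 - <<'E'
from h import *
jig()
S=get_image("side");cv2.imwrite("pics/s5.png",S);T=get_image("top");cv2.imwrite("pics/t5.png",T)
cv2.imwrite("pics/f.png",np.hstack([cv2.resize(crop(S,250,190,340,280),None,fx=4.4,fy=4.4,interpolation=cv2.INTER_CUBIC),cv2.resize(crop(T,200,185,300,285),(396,396),interpolation=cv2.INTER_CUBIC)]))
E
```

```text
jig tcp mm [ 8.14 14.9 ] z 179.23949467094496 F jig [0.1 0.1] 0.7 w 0.7099591877555433 rot [179.76   0.25 131.06] t 14.35
```

View pics/f.png

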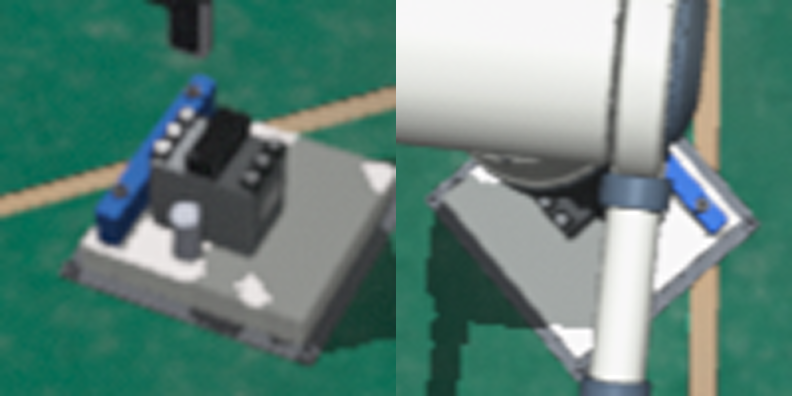

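The side view shows the contactor standing upright on the plate beside the pin (crop (185,230)), its terminal row towards the fence with a small gap. I'll now tilt the tool 45° on the side away from the fence, fingers shut.

Emit:
{"name": "jog_arm", "arguments": {
  "hand": 0.0,
  "moves": [
    {"x": 0.073,"y": -0.001,"z": 0,"wx": 0,"wy": -8,"wz": 0},
    {"x": 0.073,"y": -0.001,"z": 0,"wx": 0,"wy": -16,"wz": 0},
    {"x": 0.073,"y": -0.001,"z": 0,"wx": 0,"wy": -24,"wz": 0},
    {"x": 0.073,"y": -0.001,"z": 0.02,"wx": 0,"wy": -32,"wz": 0},
    {"x": 0.073,"y": -0.001,"z": 0.04,"wx": 0,"wy": -40,"wz": 0},
    {"x": 0.073,"y": -0.001,"z": 0.06,"wx": 0,"wy": -45,"wz": 0},
    {"x": 0.073,"y": -0.001,"z": 0.06,"wx": 0,"wy": -45,"wz": 0},
    {"x": 0.073,"y": -0.001,"z": 0.06,"wx": 0,"wy": -45,"wz": 0},
    {"x": 0.073,"y": -0.001,"z": 0.06,"wx": 0,"wy": -45,"wz": 0},
    {"x": 0.073,"y": -0.001,"z": 0.06,"wx": 0,"wy": -45,"wz": 0}
  ]
}}

```text
time: 15.45
tcp_pos: [0.4719, 0.0352, 0.1182]
ee_rot: [3.137, 0.785, 2.282]
force: [0.0, -0.7, 0.4]
width: -0.003
grasp_force: 0.0
```

```bash
cat >> h.py <<'E'
def todelta(x,y,z):
    o=ctrl.get_obs();O=np.array([.50435,-.02253]);a=np.radians(-49.05);ux=np.array([np.cos(a),np.sin(a)]);uy=np.array([-ux[1],ux[0]])
    R=Ro.from_euler('xyz',o["ee_rot"]).as_matrix();J=np.c_[np.r_[ux,0],np.r_[uy,0],[0,0,1]]
    print("shift mm",(1e3*R.T@(np.r_[O+x*ux+y*uy,z]-o["tcp_pos"])).round(2),"tool axes in jig",(J.T@R).round(3).tolist(),"q",np.round(o["joint_pos"],2))
E
python3 -c "
from h import *
jig();todelta(-.029-.015,.0140,.084+.015);todelta(-.029,.014,.084)"
```

```text
jig tcp mm [-64.84  13.36] z 118.24092620966742 F jig [ 0.6 -0.4] 0.4 w -0.002843748092223152 rot [179.74  44.99 130.77] t 15.45
shift mm [-1.13  0.58 28.34] tool axes in jig [[-0.707, -0.0, 0.707], [0.002, 1.0, 0.002], [-0.707, 0.003, -0.707]] q [ 0.48 -0.47  2.12 -0.78  1.35 -0.1 ]
shift mm [-1.14  0.53 49.56] tool axes in jig [[-0.707, -0.0, 0.707], [0.002, 1.0, 0.002], [-0.707, 0.003, -0.707]] q [ 0.48 -0.47  2.12 -0.78  1.35 -0.1 ]
```

Emit:
{"name": "jog_arm", "arguments": {
  "moves": [
    {"x": -0.001,"y": 0.0005,"z": 0.03,"wx": 0,"wy": 0,"wz": 0},
    {"x": -0.001,"y": 0.0005,"z": 0.038,"wx": 0,"wy": 0,"wz": 0},
    {"x": -0.001,"y": 0.0005,"z": 0.038,"wx": 0,"wy": 0,"wz": 0},
    {"x": -0.001,"y": 0.0005,"z": 0.038,"wx": 0,"wy": 0,"wz": 0},
    {"x": -0.001,"y": 0.0005,"z": 0.038,"wx": 0,"wy": 0,"wz": 0}
  ]
}}

```text
time: 15.95
tcp_pos: [0.4896, 0.0154, 0.091]
ee_rot: [3.14, 0.786, 2.286]
force: [0.6, -0.4, 0.3]
width: 0.001
grasp_force: 0.0
```

```bash
python3 -c "
from h import *
jig();todelta(-.029,.014,.084)"
```

```text
jig tcp mm [-38.27  13.71] z 91.02479619958704 F jig [0.7 0.2] 0.3 w 0.0008829595888098238 rot [179.88  45.02 130.96] t 15.95
shift mm [-1.58  0.27 11.52] tool axes in jig [[-0.707, -0.002, 0.707], [-0.0, 1.0, 0.002], [-0.707, 0.001, -0.707]] q [ 0.42 -0.42  2.14 -0.79  1.26 -0.11]
```

Now the slow push, 1 mm per row.

Emit:
{"name": "jog_arm", "arguments": {
  "moves": [
    {"x": -0.0015,"y": 0.0003,"z": 0.001,"wx": 0,"wy": 0,"wz": 0},
    {"x": -0.0015,"y": 0.0003,"z": 0.002,"wx": 0,"wy": 0,"wz": 0},
    {"x": -0.0015,"y": 0.0003,"z": 0.003,"wx": 0,"wy": 0,"wz": 0},
    {"x": -0.0015,"y": 0.0003,"z": 0.004,"wx": 0,"wy": 0,"wz": 0},
    {"x": -0.0015,"y": 0.0003,"z": 0.005,"wx": 0,"wy": 0,"wz": 0},
    {"x": -0.0015,"y": 0.0003,"z": 0.006,"wx": 0,"wy": 0,"wz": 0},
    {"x": -0.0015,"y": 0.0003,"z": 0.007,"wx": 0,"wy": 0,"wz": 0},
    {"x": -0.0015,"y": 0.0003,"z": 0.008,"wx": 0,"wy": 0,"wz": 0}
  ]
}}

```text
time: 16.75
tcp_pos: [0.4945, 0.0103, 0.0863]
ee_rot: [3.14, 0.786, 2.286]
force: [-2.7, 2.1, 5.2]
width: 0.006
grasp_force: 3.5
```

```bash
python3 -c "
from h import *
jig();todelta(-.029,.014,.084)"
```

```text
jig tcp mm [-31.26  14.03] z 86.28331170498386 F jig [-3.4 -0.7] 5.2 w 0.0055651960794208125 rot [179.91  45.06 130.99] t 16.75
shift mm [ 0.02 -0.03  3.21] tool axes in jig [[-0.706, -0.002, 0.708], [-0.001, 1.0, 0.002], [-0.708, 0.001, -0.706]] q [ 0.4  -0.41  2.14 -0.79  1.24 -0.11]
```

Emit:
{"name": "jog_arm", "arguments": {
  "moves": [
    {"x": 0,"y": 0,"z": 0.001,"wx": 0,"wy": 0,"wz": 0},
    {"x": 0,"y": 0,"z": 0.002,"wx": 0,"wy": 0,"wz": 0},
    {"x": 0,"y": 0,"z": 0.003,"wx": 0,"wy": 0,"wz": 0},
    {"x": 0,"y": 0,"z": 0.003,"wx": 0,"wy": 0,"wz": 0}
  ]
}}

```text
time: 17.15
tcp_pos: [0.4967, 0.0087, 0.0861]
ee_rot: [3.137, 0.789, 2.284]
force: [-4.9, 2.4, 10.2]
width: -0.0
grasp_force: 5.2
```

```bash
python3 -c "
from h import *
jig();todelta(-.029,.014,.084)"
```

```text
jig tcp mm [-28.63  14.71] z 86.0868006732511 F jig [-5.  -2.1] 10.2 w -0.00023213858141757525 rot [179.74  45.18 130.87] t 17.15
shift mm [ 1.74 -0.71  1.21] tool axes in jig [[-0.705, -0.002, 0.709], [0.001, 1.0, 0.004], [-0.709, 0.003, -0.705]] q [ 0.4  -0.41  2.14 -0.8   1.23 -0.11]
```

Emit:
{"name": "jog_arm", "arguments": {
  "moves": [
    {"x": -0.0005,"y": 0,"z": 0.001,"wx": 0,"wy": 0,"wz": 0},
    {"x": -0.001,"y": 0,"z": 0.002,"wx": 0,"wy": 0,"wz": 0},
    {"x": -0.001,"y": 0,"z": 0.002,"wx": 0,"wy": 0,"wz": 0},
    {"x": -0.001,"y": 0,"z": 0.002,"wx": 0,"wy": 0,"wz": 0}
  ]
}}

```text
time: 17.55
tcp_pos: [0.498, 0.0077, 0.086]
ee_rot: [3.136, 0.788, 2.283]
force: [-10.8, 7.5, 15.0]
width: -0.001
grasp_force: 9.8
```

```bash
python3 - <<'E'
from h import *
jig()
S=get_image("side");T=get_image("top")
cv2.imwrite("pics/g.png",np.hstack([cv2.resize(crop(S,260,195,330,265),None,fx=7,fy=7,interpolation=cv2.INTER_CUBIC),cv2.resize(crop(T,210,190,300,280),(300,300)).repeat(1,0) if 0 else cv2.copyMakeBorder(cv2.resize(crop(T,210,190,300,280),(300,300),interpolation=cv2.INTER_CUBIC),0,190,0,0,cv2.BORDER_CONSTANT)]))
E
```

```text
jig tcp mm [-26.98  14.95] z 85.9849163286098 F jig [-12.7  -3.3] 15.0 w -0.0007908345469284544 rot [179.67  45.15 130.81] t 17.55
```

View pics/g.png

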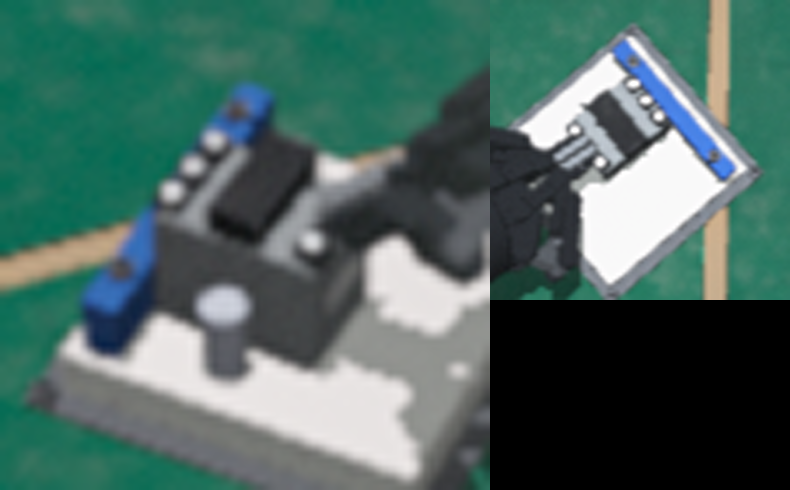

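The side and top views show the contactor's terminal side flush against the fence, its long side next to the upright pin at (225,330), and the shut fingertips on the upper edge facing away from the fence. I'll hold briefly and check that the force is steady.

Emit:
{"name": "jog_arm", "arguments": {
  "moves": [
    {"x": 0,"y": 0,"z": 0,"wx": 0,"wy": 0,"wz": 0},
    {"x": 0,"y": 0,"z": 0,"wx": 0,"wy": 0,"wz": 0},
    {"x": 0,"y": 0,"z": 0,"wx": 0,"wy": 0,"wz": 0},
    {"x": 0,"y": 0,"z": 0,"wx": 0,"wy": 0,"wz": 0},
    {"x": 0,"y": 0,"z": 0,"wx": 0,"wy": 0,"wz": 0}
  ]
}}

```text
time: 18.15
tcp_pos: [0.498, 0.0077, 0.086]
ee_rot: [3.136, 0.788, 2.283]
force: [-11.0, 6.5, 14.6]
width: -0.001
grasp_force: 9.7
```

```bash
python3 - <<'E'
from h import *
jig()
T=get_image("top");bx=(235,208,275,248)
q=cv2.resize(crop(T,*bx),None,fx=8,fy=8,interpolation=cv2.INTER_CUBIC)
K=(q.max(2)<75).astype(np.uint8);K=cv2.morphologyEx(K,cv2.MORPH_OPEN,np.ones((9,9)))
c=cv2.resize(crop(T,200,190,305,290),None,fx=4,fy=4,interpolation=cv2.INTER_CUBIC).astype(int)
m=(c[...,0]-c[...,2]>60)&(c[...,0]-c[...,1]>30)
f=blobs(m,(0,0),200)[0];F=ray("top",(f+.5)/4-.5+[200,190],.048);O=np.array([.5034,-.0205])
v=np.linalg.svd(F-F.mean(0))[2][0];print("fence dir deg",np.degrees(np.arctan2(v[1],v[0]))%180)
for b in blobs(K,(0,0),1500):
    W=ray("top",(b+.5)/8-.5+bx[:2],.062).astype(np.float32);r=cv2.minAreaRect(W*1000);print("black",np.round(r[0],1),np.round(r[1],1),round(r[2],1))
E
```

```text
jig tcp mm [-26.99  14.95] z 85.95616532306964 F jig [-12.1  -4.1] 14.6 w -0.0014878456917897104 rot [179.67  45.15 130.82] t 18.15
fence dir deg 40.7403730125711
black [523.2 -21.2] [48.9 24. ] 40.2
```

```bash
python3 -c "
from h import *
print(ctrl.finish_job())"
```

```text
the job is handed in; nothing more can be done
None
```

I handed the job in with the pin seated in the bore and the contactor snug against the fence and beside the pin, within about 1 mm of home and under 1° off square by the last top-camera check. The arm was still holding the diagonal push at about 19 N. `finish_job` returned no verdict, so I can't confirm the judged result.

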